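# Drive a brass pin out of a machined housing with a shouldered drift

### The job

Take the shouldered drift from its stand and push the brass pin down through the bore of the aluminium housing until it drops into the blue catch tray; keep going until the drift's collar is seated on the black spring ring with a firm but gentle pressure, held for a moment, without bottoming it hard or hammering. Then stand the drift back in its stand. Do not touch the pin with the fingers and leave the other parts and the bottle alone.

Things in the scene. Friction and masses are not known exactly. Their poses are not given: they have to be found in the camera images.
- fixture: Push-out fixture, bolted down: dark base plate 130 x 130 x 6 mm, blue catch tray on it and two grey posts at local y = +-50 mm, 110 mm high, that carry a round aluminium housing (72 mm diameter, 50 mm high) with a vertical 22 mm through bore. Origin: on the bore axis at bench level; z up along the bore.
- catch_tray (a point): Middle of the blue catch tray's floor, on the bore axis. Tray: 96 mm along the fixture's x, 72 mm along its y, walls up to 32 mm above the bench, floor about 11 mm above it.
- bore_axis (a point): Fixed point on the bore axis, 124 mm above the bench, NOT tied to the housing, whose height was set by hand and is not measured: its underside is 60 to 88 mm and its top face 110 to 138 mm above the bench. Two hidden sprung pads in the bore, 3 to 11 mm above the underside, at local y + and -, 18 mm apart when empty, grip the pin.
- ring_axis (a point): Fixed point on the bore axis, 128 mm above the bench. Black spring ring round the bore's mouth: 38 mm outside, 26 mm inside, stands 4 mm above the housing's top face (so 114 to 142 mm above the bench). It gives 2.5 mm: yields at 1 N, 5 N at 0.9 mm, 12 N at 2.5 mm, then solid. Seat the collar with 6 to 12 N for half a second; over 15 N between drift and fixture is jamming.
- pin: Brass pin, 20 mm diameter, 40 mm long, upright in the bore, its top 14 to 44 mm above the housing's underside. Sliding it takes a steady 7 to 14 N. It drops free once its top is pushed to 3 mm above the underside, 3 mm before the drift's collar meets the spring ring. Origin: centre of its lower face; z along it, up at the start.
- pin_center (a point): Middle of the brass pin, 20 mm above its origin along its axis.
- drift: Steel drift, 105 mm long, 0.2 to 0.33 kg, upright in its stand: shaft 13 mm diameter (0 to 54 mm), collar 38 mm diameter (54 to 62), red round handle 20 mm diameter (62 to 105). Origin: the tip (lower end of the shaft); z up to the handle. Grip the handle from above with fingertips down on the collar, which carries the push. In the stand the collar rests on its top, the tip 6 mm above the bench.
- stand: White plastic tool stand, fixed block 70 x 70 x 60 mm with a vertical 20 mm hole through its centre. Origin: centre of its underside, on the bench.
- part_near: Finished aluminium part, 70 mm diameter, 45 mm high with a steel tube up to 80 mm, loose; bystander. Origin: centre of its underside.
- part_far: A second such part, loose; bystander. Origin: centre of its underside.
- bottle: Pump bottle, 64 mm diameter, 181 mm high, loose; bystander. Origin: centre of its underside.
Mind the look-alikes: they are no part of the job. What is shaped like the drift but brown or pink is not meant. What is shaped like the stand but orange is not meant.

How it is judged:
On the way:
1. the pin is out below the housing and the drift, upright in the bore, presses its collar on the spring ring with more than 5 N for 0.2 s (height (world z) of pin_center below 0.04 m and horizontal distance between pin_center and fixture below 0.06 m and horizontal distance between drift and fixture below 0.006 m and angle between drift's own z axis and vertical below 0.12 rad and height (world z) of drift below 0.091 m and contact force between drift and fixture above 5 N), for 0.2 s.
At the end, for the whole second after the job is handed in: The pin lies at rest in the catch tray (its middle inside the tray's outline and below 40 mm), and the drift stands released and at rest in its stand: tip within 8 mm of the hole's axis, below 10 mm above the bench (collar down on the stand), tilted less than 0.1 rad (height (world z) of pin_center below 0.04 m and x of pin_center in the frame of fixture between -0.048 and 0.048 m and y of pin_center in the frame of fixture between -0.036 and 0.036 m and linear speed of pin below 0.03 m/s and horizontal distance between drift and stand below 0.008 m and height (world z) of drift below 0.01 m and angle between drift's own z axis and vertical below 0.1 rad and linear speed of drift below 0.02 m/s); the robot touches nothing.
It fails at once if the drift and the fixture press on each other with more than 15 N (jammed on the housing or the bottomed ring) (contact force between drift and fixture above 15 N).
It fails at once if the drift strikes the pin with more than 30 N (hammering) (contact force between drift and pin above 30 N).
It fails at once if the fingers touch the pin (contact force between the fingers and pin above 0.5 N).
It fails at once if the drift is dropped or laid over (tilted more than 0.7 rad) (angle between drift's own z axis and vertical above 0.7 rad).
It fails at once if a bystander part or the bottle is moved more than 20 mm (distance of any of part_near, part_far, bottle from where it was at the start of the episode above 0.02 m).
It also fails if it takes over 72 s, if anything falls off the work surface, if the arm or the gripper's body presses on something with over 40 N, if the wrist force passes 120 N, or if a joint passes its speed limit or range.

### The arm

A 6-joint arm with a two-finger parallel gripper is mounted at the origin on the work surface. World frame = base frame: x ahead of the robot, y to its left, z up, the work surface at z = 0. Lengths are in m, angles in rad, forces in N, time in s.
With the tool pointing down it reaches from about 0.3 to 0.775 m from the base axis. Payload 14.6 kg.
Tool frame: the origin (TCP) lies midway between the tips of the shut fingers; the grasp point (between the pads) lies 19 mm behind it; z points along the fingers, y is the line along which they close (so a half turn about z gives the same grasp; the last joint's range is limited). The gripper opens to 94 mm and grips with 3 to 60 N. Pads are 16 mm wide; open, the fingers measure 119 mm over their backs; the gripper's body (75 mm by 177 mm) begins 78 mm behind the grasp point.
Start: joints at [1.094, 0.3, 1.521, -0, 1.321, -0.067], TCP at [0.219, 0.504, 0.205] pointing down, gripper open.
Joint ranges: [-3.03, 3.03], [-0.79, 2.21], [0.23, 2.52], [-1.04, 4.18], [0, 3.07], [-2.55, 2.55]. Speed limits (rad/s): [2.22, 2.22, 2.57, 3.14, 3.14, 3.14].

### API

Orientations are given as [roll, pitch, yaw] about the fixed x, y, z axes, in that order (R = Rz(yaw) Ry(pitch) Rx(roll)).
In Python, from station import ctrl gives the robot as it stands. The module is installed in compiled form; this text tells all that it offers.
- The arm moves only by the tool servo_tool, never from a script. Its argument "plan" is a list of rows, each a list of 7 numbers: the opening in per cent of the stroke, from 0 (shut) to 100 (fully open), then the shift along the tool's x, y, z in m, then the turn, a rotation vector about the tool's x, y, z in rad. A call has exactly 8 rows; each row shifts and turns the commanded pose from where the row before left it, along the tool's axes as they then stand; what a row does not reach is not made up. A row lasts 1/8 s, in which the tool goes at most 62.5 mm and 10.7 degrees, less where a joint would pass 70% of its speed; a pose out of reach is approached as far as the arm can. A call with a gripper value outside its range is refused whole. The fingers move at their own pace and stop on an object; "force" is the grip in N (left out, the last holds). Time passes only in rows, so rows that do not move let the fingers close, or fill a call up. It gives the time, the measured TCP pose, the force, the opening and the grip force at its end, in the units of the state.
- ctrl.get_obs(): the state, without advancing time (a new reading comes with each control period).
- ctrl.camera(name): name is "scene" or "top" or "wrist"; returns a dict with "pixels" (420x560x3 uint8, red, green, blue), "z_map" (420x560 float32, m along the optical axis (not along the pixel's ray), 0 where there is no reading), "mtx" (3x3 intrinsics, pixels), "pose" (4x4, takes a point from camera to world coordinates). Camera axes: x right, y up, looking along -z (the intrinsics and any distortion apply to the point x, -y, -z); pixel columns grow to the right and rows downward; lengths in m; the calibration is good to about 2 mm. A picture is of the moment at which its call begins.
- ctrl.hand_in(): hands the job in; it is judged then, once.
The state is a dict: "time_s": time; "qpos": joint angles; "joint_vel": joint speeds; "tau": joint torques, N m; "ee_pos": TCP position; "eef_rot": TCP orientation; "force": force on the tool from outside, world axes, zero at the start; "moment": the same for the moment, N m; "grip_width": finger opening in m; "grip_force": force on a finger pad.
Only numpy, scipy, OpenCV 4.12 (cv2) and the standard library are available. Lean on these libraries where they do the work, as an engineer would, in place of code of your own. Each camera call takes 0.05 s, during which the arm holds its last target. There are 200 camera calls.

## Working session

There is one attempt and no reset: what is moved stays moved. The work goes in short steps, Python scripts to look and compute and a tool call to move; the robot and the scene stay as the last step left them, time stands still between calls to the robot, and variables do not carry over. Pictures are saved under pics/ and viewed, at most 12 in all, crops included, and the job is handed in when it is done.

Besides the shell and the picture viewer there is one more tool, called after "Request:" by a JSON object that holds its "api" and its "payload". servo_tool: Moves the arm, as the interface text tells. Its arguments: {"type":"object","properties":{"plan":{"type":"array","items":{"type":"array","items":{"type":"number"}}},"force":{"type":"number"}},"required":["plan"]}

```bash
mkdir -p pics; cat > h.py <<'E'
import numpy as np, cv2
from station import ctrl
def cloud(c):
    z=c['z_map'];v,u=np.mgrid[:z.shape[0],:z.shape[1]];K=c['mtx'];P=c['pose']
    x=(u-K[0,2])/K[0,0]*z;y=(v-K[1,2])/K[1,1]*z
    p=np.stack([x,-y,-z],-1)
    return p@P[:3,:3].T+P[:3,3]
def save(n,img): cv2.imwrite('pics/'+n,img[...,::-1])
E
python3 - <<'E'
from h import *
o=ctrl.get_obs();print(o)
ims=[]
for n in ['scene','top']:
    c=ctrl.camera(n);np.savez(n+'.npz',**c);save(n+'.png',c['pixels']);print(n,c['mtx'],c['pose'].round(3),c.keys())
E
```

```text
{'time_s': 0.0, 'qpos': array([ 1.09442425e+00,  3.00474428e-01,  1.52159275e+00, -2.01693704e-07,
        1.32068478e+00, -6.65866311e-02]), 'joint_vel': array([ 6.10037062e-04, -1.37342143e-03, -7.87227435e-05, -5.05128794e-04,
       -1.22911762e-03, -3.24356644e-04]), 'tau': array([-1.82235333e-03, -5.31833982e+01, -3.52713776e+01,  7.07140379e-02,
        2.46026705e-02, -1.17096047e-04]), 'ee_pos': array([0.21900155, 0.50423006, 0.20487957]), 'eef_rot': array([-3.14043590e+00, -7.69423075e-05,  2.73180721e+00]), 'force': array([-0.08712355, -0.59504707, -0.36801634]), 'moment': array([-0.02163984, -0.06042133,  0.0093202 ]), 'grip_force': 0.0, 'grip_width': 0.09368045189916693}
scene [[456.94477265   0.         280.53995553]
 [  0.         456.94477265 209.29540246]
 [  0.           0.           1.        ]] [[ 6.470e-01 -6.240e-01  4.390e-01  1.061e+00]
 [ 7.630e-01  5.290e-01 -3.720e-01 -3.510e-01]
 [-1.000e-03  5.760e-01  8.180e-01  9.870e-01]
 [ 0.000e+00  0.000e+00  0.000e+00  1.000e+00]] dict_keys(['pixels', 'z_map', 'mtx', 'pose'])
top [[455.04180635   0.         283.04055943]
 [  0.         455.04180635 204.89865183]
 [  0.           0.           1.        ]] [[-0.005  1.    -0.012  0.558]
 [-1.    -0.005 -0.026  0.054]
 [-0.026  0.012  1.     0.984]
 [ 0.     0.     0.     1.   ]] dict_keys(['pixels', 'z_map', 'mtx', 'pose'])
```

View pics/scene.png

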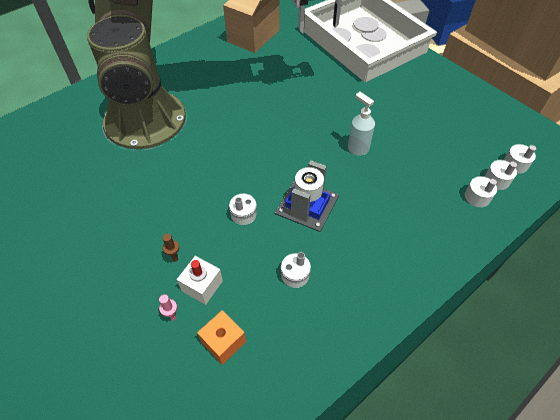

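View pics/top.png

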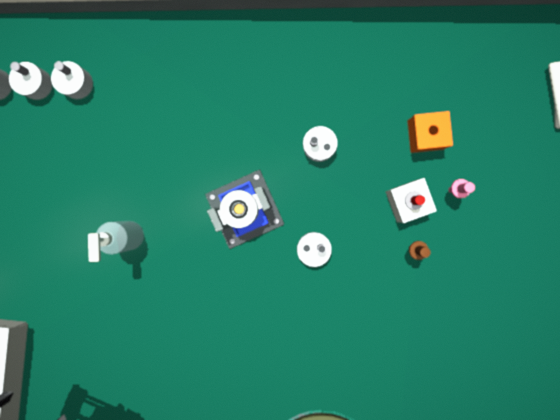

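The scene picture shows these look-alikes:
- **Drift candidates:** red, in the white stand (scene 197,268; top 418,200); brown (scene 170,245; top 421,252); pink (scene 167,305; top 462,188).
- **Stand candidates:** white (top 412,200) and orange (top 433,131).

I choose red in white. The fixture is at top (239,209).

```bash
python3 - <<'E'
from h import *
crops=[]
for n,(a,b) in {'top':((412,200),(239,209)),'scene':((198,272),(309,190))}.items():
    c=dict(np.load(n+'.npz'));W=cloud(c);p=c['pixels'];hsv=cv2.cvtColor(p,cv2.COLOR_RGB2HSV);H,S,V=hsv[...,0].astype(int),hsv[...,1],hsv[...,2]
    v,u=np.mgrid[:420,:560]
    nb=np.hypot(u-a[0],v-a[1])<40; nf=np.hypot(u-b[0],v-b[1])<60
    red=nb&((H<6)|(H>174))&(S>150)&(V>60)
    def st(t,m):
        q=W[m];print(n,t,m.sum(),q.mean(0).round(4),'med',np.median(q,0).round(4),'zpct',np.percentile(q[:,2],[2,25,50,75,98]).round(4))
    st('red',red); zt=W[red][:,2].max(); m=red&(W[...,2]>0.104); 
    if m.any(): st('redtop',m)
    t=nb&(abs(W[...,2]-.06)<.004)&(V>120)&(S<60); st('stand',t)
    if n=='top': print('standrect',cv2.minAreaRect(W[t][:,:2].astype(np.float32)))
    t=nb&(abs(W[...,2]-.068)<.003)&(S<90);st('collar',t); 
    wh=nf&(W[...,2]>.1)&(W[...,2]<.16)
    st('housing',wh)
    h,e=np.histogram(W[wh][:,2],bins=np.arange(.1,.16,.002));print([(round(x,3),k) for x,k in zip(e,h)])
    y=nf&(H>15)&(H<35)&(S>90)&(V>90);
    if y.any(): st('brass',y)
    bl=nf&(H>110)&(H<130)&(S>150);st('blue',bl)
    bs=nf&(abs(W[...,2]-.006)<.003)&(S<80);st('base',bs);print(cv2.minAreaRect(W[bs][:,:2].astype(np.float32)))
    k=dict(top=(180,150,490,270),scene=(140,150,350,360))[n];crops.append(cv2.resize(p[k[1]:k[3],k[0]:k[2]],None,fx=2.5,fy=2.5,interpolation=cv2.INTER_CUBIC))
save('cropt.png',crops[0])
E
```

```text
top red 92 [ 0.5769 -0.1765  0.1237] med [ 0.5769 -0.1806  0.1093] zpct [0.0794 0.1026 0.1093 0.1105 0.2694]
top redtop 67 [ 0.577  -0.176   0.1357] med [ 0.5769 -0.1827  0.1099] zpct [0.1054 0.1089 0.1099 0.1108 0.7053]
top stand 894 [ 0.5787 -0.1847  0.059 ] med [ 0.5782 -0.1828  0.0588] zpct [0.0563 0.0578 0.0588 0.06   0.0624]
standrect ((0.5787607431411743, -0.18564799427986145), (0.06993900239467621, 0.07053101807832718), 19.804269790649414)
top collar 123 [ 0.5783 -0.1812  0.0672] med [ 0.5759 -0.1785  0.067 ] zpct [0.0651 0.0662 0.067  0.068  0.0705]
top housing 1382 [0.563  0.1628 0.1098] med [0.5632 0.1627 0.1099] zpct [0.1012 0.1086 0.1099 0.1113 0.115 ]
[(np.float64(0.1), np.int64(45)), (np.float64(0.102), np.int64(11)), (np.float64(0.104), np.int64(20)), (np.float64(0.106), np.int64(155)), (np.float64(0.108), np.int64(492)), (np.float64(0.11), np.int64(433)), (np.float64(0.112), np.int64(157)), (np.float64(0.114), np.int64(63)), (np.float64(0.116), np.int64(6)), (np.float64(0.118), np.int64(0)), (np.float64(0.12), np.int64(0)), (np.float64(0.122), np.int64(0)), (np.float
[... 2269 characters left out ...]
)), (np.float64(0.142), np.int64(0)), (np.float64(0.144), np.int64(0)), (np.float64(0.146), np.int64(0)), (np.float64(0.148), np.int64(0)), (np.float64(0.15), np.int64(0)), (np.float64(0.152), np.int64(0)), (np.float64(0.154), np.int64(0)), (np.float64(0.156), np.int64(0))]
scene brass 23 [0.5613 0.1646 0.1006] med [0.5598 0.1646 0.1008] zpct [0.0974 0.0985 0.1008 0.1017 0.108 ]
scene blue 390 [0.585  0.1634 0.021 ] med [0.5877 0.1667 0.0159] zpct [0.0059 0.0097 0.0159 0.0284 0.0343]
scene base 562 [0.5802 0.1504 0.0056] med [0.5954 0.1358 0.0055] zpct [0.0031 0.0044 0.0055 0.0066 0.0087]
((0.5539698600769043, 0.21633605659008026), (0.15701118111610413, 0.3518580496311188), 9.32419204711914)
```

View pics/cropt.png

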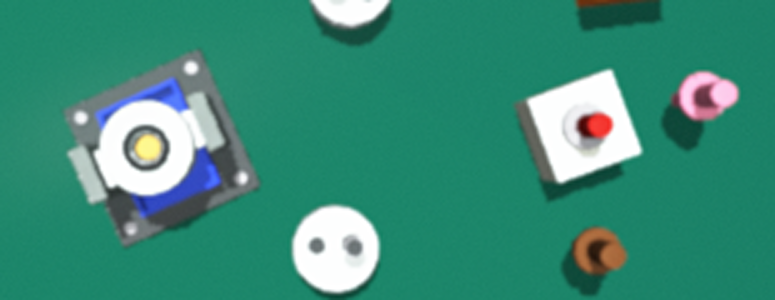

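The crop shows the red handle tip at crop (598,125), with its collar on the white stand (582,130). The black ring and brass pin are at crop (147,147). The heights match the description: handle top 0.111 m, collar 0.068 m, stand 0.060 m. The housing top is about 0.110 m and the pin top about 0.100 m. I'm turning the tool to world axes and moving over the drift.

Request:
{"api": "servo_tool", "payload": {"plan": [[50,0,0,-0.01,0,0,-0.14],[50,0,0,-0.01,0,0,-0.14],[50,0,0,-0.01,0,0,-0.13],[50,-0.025,-0.045,0,0,0,0],[50,-0.025,-0.045,0,0,0,0],[50,-0.025,-0.045,0,0,0,0],[50,-0.025,-0.045,0,0,0,0],[50,-0.025,-0.045,0,0,0,0]], "force": 25}}

```text
time_s: 1.1
ee_pos: [0.3446, 0.2779, 0.2353]
eef_rot: [-3.141, -0.0, -3.141]
force: [0.2, 0.8, 0.6]
grip_width: 0.0471
grip_force: 0.0
```

Request:
{"api": "servo_tool", "payload": {"plan": [[50,-0.025,-0.05,0,0,0,0],[50,-0.025,-0.05,0,0,0,0],[50,-0.025,-0.05,0,0,0,0],[50,-0.025,-0.05,0,0,0,0],[50,-0.025,-0.05,0,0,0,0],[50,-0.025,-0.05,0,0,0,0],[50,-0.025,-0.05,0,0,0,0],[50,-0.025,-0.05,0,0,0,0]]}}

```text
time_s: 2.1
ee_pos: [0.5447, -0.1223, 0.2352]
eef_rot: [3.141, -0.0, -3.142]
force: [0.1, 0.0, 0.3]
grip_width: 0.0469
grip_force: 0.0
```

```bash
python3 - <<'E'
from h import *
c=ctrl.camera('wrist');save('w1.png',c['pixels']);print(c['pose'].round(3),c['mtx'][0,0])
W=cloud(c);p=c['pixels'];hsv=cv2.cvtColor(p,cv2.COLOR_RGB2HSV);H,S,V=[hsv[...,i].astype(int) for i in range(3)]
red=((H<6)|(H>174))&(S>150)&(V>60)&(W[...,2]<.13)&(W[...,2]>.05)
m=red&(W[...,2]>.106);v,u=np.nonzero(m);print(m.sum(),W[m].mean(0),np.percentile(W[m],[1,99],axis=0),u.mean(),v.mean())
E
```

```text
[[ 0.001 -0.974 -0.227  0.478]
 [ 1.     0.001 -0.    -0.123]
 [ 0.    -0.227  0.974  0.415]
 [ 0.     0.     0.     1.   ]] 378.52585038916357
270 [ 0.57289626 -0.18782347  0.11107692] [[ 0.56622352 -0.19522949  0.10674591]
 [ 0.58203007 -0.17953573  0.11285454]] 200.82962962962964 239.33703703703705
```

View pics/w1.png

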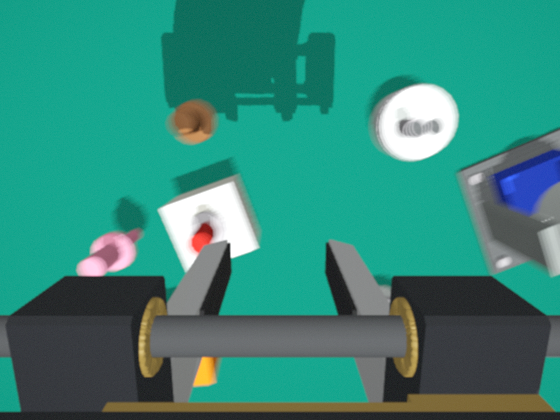

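The red handle top is at (202,232) in the wrist view, with its collar and the white stand below it. Brown is at (193,122) and pink at (95,262). All three cameras put the handle at about (0.577, -0.186) m.

Request:
{"api": "servo_tool", "payload": {"plan": [[50,-0.008,-0.016,0.01,0,0,0],[50,-0.008,-0.016,0.01,0,0,0],[50,-0.008,-0.016,0.015,0,0,0],[50,-0.008,-0.016,0.015,0,0,0],[50,0,0,0.02,0,0,0],[50,0,0,0.015,0,0,0],[50,0,0,0,0,0,0],[50,0,0,0,0,0,0]]}}

```text
time_s: 3.15
ee_pos: [0.5766, -0.1843, 0.1512]
eef_rot: [-3.141, 0.001, -3.141]
force: [-0.5, -0.9, -0.3]
grip_width: 0.0469
grip_force: 0.0
```

```bash
cat >> h.py <<'E'
def red():
    c=ctrl.camera('wrist');W=cloud(c);hsv=cv2.cvtColor(c['pixels'],cv2.COLOR_RGB2HSV);H,S,V=[hsv[...,i].astype(int) for i in range(3)]
    return c,W,((H<6)|(H>174))&(S>150)&(V>60)
E
python3 - <<'E'
from h import *
c,W,r=red();save('w2.png',c['pixels'])
m=r&(abs(W[...,2]-.111)<.004);v,u=np.nonzero(m);print(m.sum(),np.median(W[m],0),np.percentile(W[m],[1,99],axis=0),np.percentile(u,[1,99]),np.percentile(v,[1,99]))
# circle fit in pixels -> ray onto z=.111
for t,(zz,d) in {'collar':(.068,.003),'stand':(.06,.003)}.items():
    q=W[(abs(W[...,2]-zz)<d)&(np.hypot(W[...,0]-.577,W[...,1]+.186)<.055)];print(t,len(q),np.percentile(q,[1,50,99],axis=0).round(4))
E
```

```text
734 [ 0.57470228 -0.18644455  0.11129797] [[ 0.56630406 -0.19490957  0.1080307 ]
 [ 0.58382938 -0.17800461  0.11273813]] [262. 290.] [219. 248.]
collar 1124 [[ 0.5578 -0.205   0.0663]
 [ 0.5688 -0.1866  0.0683]
 [ 0.5882 -0.1693  0.07  ]]
stand 6455 [[ 0.5356 -0.2272  0.0587]
 [ 0.5699 -0.1867  0.0604]
 [ 0.6157 -0.1482  0.062 ]]
```

View pics/w2.png

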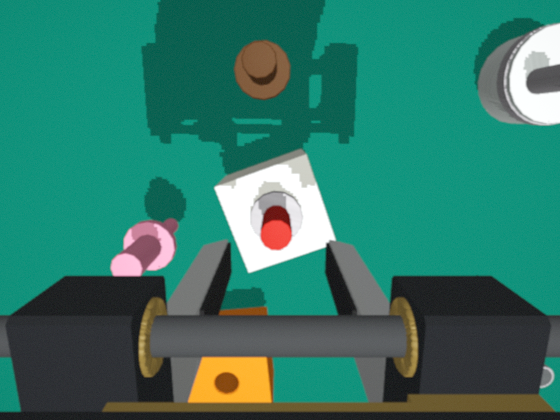

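The red handle top is at (276,234), between the fingers, with the collar at (275,215) on the white stand. The handle centre is about (0.575, -0.1865) m. I'm descending and closing gently.

Request:
{"api": "servo_tool", "payload": {"plan": [[50,0.001,-0.002,0.015,0,0,0],[50,0,0,0.02,0,0,0],[50,0,0,0.02,0,0,0],[50,0,0,0.02,0,0,0],[50,0,0,0.006,0,0,0],[50,0,0,0,0,0,0],[15,0,0,0,0,0,0],[15,0,0,0,0,0,0]], "force": 8}}

```text
time_s: 4.2
ee_pos: [0.5755, -0.1866, 0.0701]
eef_rot: [-3.141, 0.001, -3.141]
force: [-0.2, 0.2, -0.1]
grip_width: 0.0306
grip_force: 0.0
```

Request:
{"api": "servo_tool", "payload": {"plan": [[0,0,0,0,0,0,0],[0,0,0,0,0,0,0],[0,0,0,0,0,0,0],[0,0,0,0.0005,0,0,0],[0,0,0,0.0005,0,0,0],[0,0,0,0.0005,0,0,0],[0,0,0,0,0,0,0],[0,0,0,0,0,0,0]], "force": 8}}

```text
time_s: 5.2
ee_pos: [0.5759, -0.1865, 0.0691]
eef_rot: [-3.141, 0.002, -3.141]
force: [-1.6, 2.8, 11.4]
grip_width: 0.0195
grip_force: 8.0
```

Request:
{"api": "servo_tool", "payload": {"plan": [[0,0,0,0,0,0,0],[0,0,0,0,0,0,0],[0,0,0,-0.005,0,0,0],[0,0,0,-0.015,0,0,0],[0,0,0,-0.03,0,0,0],[0,0,0,-0.03,0,0,0],[0,0,0,-0.035,0,0,0],[0,0,0,-0.025,0,0,0]], "force": 45}}

```text
time_s: 6.2
ee_pos: [0.5753, -0.1865, 0.2103]
eef_rot: [-3.141, 0.001, -3.141]
force: [0.3, -0.2, -3.0]
grip_width: 0.0193
grip_force: 45.0
```

```bash
python3 - <<'E'
from h import *
o=ctrl.get_obs();print(o['ee_pos'],o['force'],o['grip_width'],o['grip_force'])
c,W,r=red();save('w3.png',c['pixels'])
m=r&(W[...,2]>.15)&(W[...,2]<.3);v,u=np.nonzero(m);print(m.sum(),np.percentile(W[m],[1,50,99],axis=0)-o['ee_pos'],np.percentile(u,[1,99]),np.percentile(v,[1,99]))
E
```

```text
[ 0.57531335 -0.18654728  0.21025942] [ 0.25602686 -0.24013754 -2.96019794] 0.019324614100472867 44.999114871025085
2974 [[-0.00969261 -0.01046796  0.00347889]
 [-0.00480767 -0.00090687  0.041433  ]
 [ 0.00712223  0.0085481   0.04339554]] [254. 301.] [245. 314.]
```

View pics/w3.png

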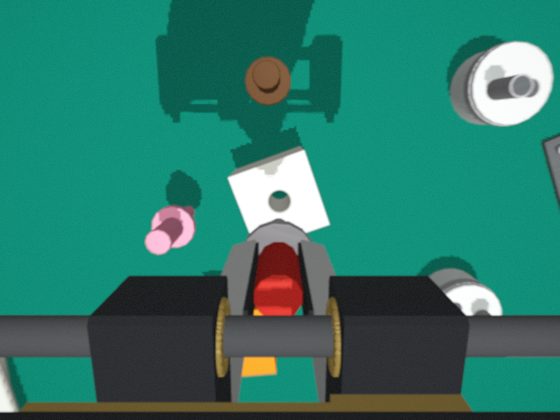

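The drift is held, with the handle at (278,280) between the pads and centred on the TCP to within about 1 mm. The stand's empty hole is at (279,201). Next I'm moving beside the fixture to measure the ring with the wrist camera.

Request:
{"api": "servo_tool", "payload": {"plan": [[0,-0.003,0.025,0,0,0,0],[0,-0.004,0.05,0,0,0,0],[0,-0.004,0.055,0,0,0,0],[0,-0.004,0.055,0,0,0,0],[0,-0.004,0.055,0,0,0,0],[0,-0.004,0.05,0,0,0,0],[0,-0.003,0.035,0,0,0,0],[0,0,0.02,0,0,0,0]]}}

```text
time_s: 7.25
ee_pos: [0.6009, 0.16, 0.2075]
eef_rot: [-3.141, -0.001, -3.14]
force: [-0.1, -0.3, -2.5]
grip_width: 0.0192
grip_force: 45.0
```

```bash
python3 - <<'E'
from h import *
o=ctrl.get_obs();print(o['ee_pos'],o['force'],o['grip_width'])
c=ctrl.camera('wrist');save('w4.png',c['pixels']);W=cloud(c);hsv=cv2.cvtColor(c['pixels'],cv2.COLOR_RGB2HSV);H,S,V=[hsv[...,i].astype(int) for i in range(3)]
near=np.hypot(W[...,0]-.561,W[...,1]-.159)<.045
wh=near&(V>140)&(S<60)&(W[...,2]>.1)&(W[...,2]<.15)
bk=near&(V<70)&(W[...,2]>.1)&(W[...,2]<.15)
br=near&(H>15)&(H<35)&(S>90)&(V>90)
for n,m in dict(wh=wh,bk=bk,br=br).items():
    if m.any(): v,u=np.nonzero(m);print(n,m.sum(),np.percentile(W[m],[1,50,99],axis=0).round(4).tolist(),np.percentile(u,[1,99]),np.percentile(v,[1,99]))
np.savez('w4.npz',**c)
E
```

```text
[0.60091261 0.16000834 0.20753549] [-0.06356758 -0.33578239 -2.53684478] 0.019182823956648554
wh 6134 [[0.5273, 0.1187, 0.103], [0.5618, 0.1598, 0.1111], [0.5939, 0.1955, 0.1156]] [223. 328.] [113. 205.]
bk 506 [[0.5431, 0.1476, 0.1135], [0.5564, 0.1612, 0.115], [0.5779, 0.1798, 0.1166]] [262.   306.95] [136.   184.95]
br 6572 [[0.5531, 0.1202, 0.0997], [0.5809, 0.165, 0.3312], [0.5824, 0.1906, 0.3339]] [ 48.   461.29] [151. 410.]
```

View pics/w4.png

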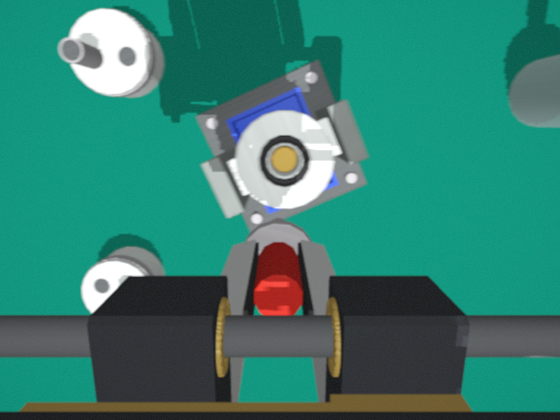

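The wrist view shows the ring centred at (284,160) with the brass pin inside it, and the drift clear of it. I'm casting the ring centre onto its plane.

```bash
python3 - <<'E'
from h import *
c=dict(np.load('w4.npz'));p=c['pixels'];W=cloud(c);hsv=cv2.cvtColor(p,cv2.COLOR_RGB2HSV);H,S,V=[hsv[...,i].astype(int) for i in range(3)]
v,u=np.mgrid[:420,:560];n=np.hypot(u-284,v-160)<30
def ray(px,z):
    K,P=c['mtx'],c['pose'];d=P[:3,:3]@np.array([(px[0]-K[0,2])/K[0,0],-(px[1]-K[1,2])/K[1,1],-1]);o=P[:3,3];return (o+d*(z-o[2])/d[2]).round(4)
br=(n&(H>15)&(H<35)&(S>80)).astype(np.uint8);bk=(n&(V<80)).astype(np.uint8)
for t,m,z in (('ring',bk,.114),('brass',br,.1)):
    cs=max(cv2.findContours(m,0,1)[0],key=cv2.contourArea);e=cv2.fitEllipse(cs);print(t,e,ray(e[0],z),np.median(W[m>0],0))
E
```

```text
ring ((283.8374328613281, 160.1405792236328), (45.19739532470703, 48.82449722290039), 13.126350402832031) [0.5601 0.1633 0.114 ] [0.5578582  0.16202981 0.11503947]
brass ((283.9696350097656, 158.7102813720703), (25.065149307250977, 25.329666137695312), 33.58823776245117) [0.5604 0.1636 0.1   ] [0.56047251 0.163647   0.10101093]
```

Request:
{"api": "servo_tool", "payload": {"plan": [[0,0,0.0035,0,0,0,0],[0,0.005,0,0,0,0,0],[0,0.005,0,0,0,0,0],[0,0,0,0,0,0,0],[0,0,0,0,0,0,0],[0,0,0,0,0,0,0],[0,0,0,0,0,0,0],[0,0,0,0,0,0,0]]}}

```text
time_s: 8.3
ee_pos: [0.5912, 0.162, 0.2079]
eef_rot: [3.142, -0.0, -3.141]
force: [0.3, -0.8, -2.2]
grip_width: 0.0193
grip_force: 45.0
```

```bash
cat > r.py <<'E'
from h import *
o=ctrl.get_obs();print(o['ee_pos'],o['force'])
c=ctrl.camera('wrist');save('w5.png',c['pixels']);p=c['pixels'];W=cloud(c);hsv=cv2.cvtColor(p,cv2.COLOR_RGB2HSV);H,S,V=[hsv[...,i].astype(int) for i in range(3)]
n=np.hypot(W[...,0]-.561,W[...,1]-.162)<.03
K,P=c['mtx'],c['pose'];print('cam',P[:3,3])
def ray(px,z):
    d=P[:3,:3]@np.array([(px[0]-K[0,2])/K[0,0],-(px[1]-K[1,2])/K[1,1],-1]);o=P[:3,3];return (o+d*(z-o[2])/d[2]).round(4)
br=(n&(H>15)&(H<35)&(S>80)).astype(np.uint8);bk=(n&(V<80)).astype(np.uint8)
for t,m,z in (('ring',bk,.1145),('brass',br,.1)):
    cs=max(cv2.findContours(m,0,1)[0],key=cv2.contourArea);e=cv2.fitEllipse(cs);print(t,e,ray(e[0],z),np.median(W[m>0],0))
r=((H<6)|(H>174))&(S>150)&(V>60)&(abs(W[...,2]-.25)<.005);print('handle',np.percentile(W[r],[1,50,99],axis=0).round(4).tolist())
E
python3 r.py
```

```text
[0.5912222  0.1620487  0.20789604] [ 0.28073863 -0.81301906 -2.22428953]
cam [0.52458526 0.16111073 0.38753212]
ring ((388.49114990234375, 338.4638366699219), (136.10328674316406, 142.49325561523438), 102.77323150634766) [0.6932 0.2499 0.1145] [0.56203793 0.16386333 0.32909537]
brass ((360.6568908691406, 403.1788024902344), (16.971694946289062, 452.5669860839844), 89.12345886230469) [0.7659 0.2342 0.1   ] [0.57111991 0.16766502 0.3312366 ]
handle [[0.5818, 0.1516, 0.2455], [0.5897, 0.1611, 0.2499], [0.5985, 0.1706, 0.2515]]
```

```bash
sed -i "s/<.03$/<.03; n\&=W[...,2]<.13/" r.py; python3 r.py
```

```text
[0.59121753 0.16204242 0.2079161 ] [-0.60681    -0.47186971 -3.51175412]
cam [0.52457688 0.16111354 0.38754074]
ring ((279.1961364746094, 173.5376434326172), (47.4835205078125, 48.1746826171875), 28.95854377746582) [0.5601 0.1621 0.1145] [0.55870553 0.16050327 0.11509029]
brass ((279.3544921875, 171.5999755859375), (24.28658676147461, 25.403606414794922), 75.14249420166016) [0.5605 0.1623 0.1   ] [0.5605896  0.16199315 0.10107677]
handle [[0.5818, 0.1516, 0.2453], [0.5898, 0.1611, 0.25], [0.5986, 0.1706, 0.2514]]
```

Ring centre is (0.560, 0.162), its top about 0.1145 m, and the pin top about 0.1005 m. I'm moving onto the axis and descending to just above the pin.

Request:
{"api": "servo_tool", "payload": {"plan": [[0,0.01,0.001,0,0,0,0],[0,0.012,0,0,0,0,0],[0,0.009,0,0,0,0,0],[0,0,0,0.005,0,0,0],[0,0,0,0.008,0,0,0],[0,0,0,0.008,0,0,0],[0,0,0,0.003,0,0,0],[0,0,0,0,0,0,0]]}}

```text
time_s: 9.4
ee_pos: [0.5602, 0.163, 0.1836]
eef_rot: [-3.141, -0.001, -3.141]
force: [0.3, 0.1, -4.0]
grip_width: 0.0192
grip_force: 45.0
```

```bash
python3 - <<'E'
from h import *
o=ctrl.get_obs();print(o['ee_pos'],o['force'])
c=ctrl.camera('wrist');a=c['pixels'][90:300,170:390];s=ctrl.camera('scene')['pixels'][130:250,240:380]
save('w6.png',np.hstack([cv2.resize(a,(400,380)),cv2.resize(s,(400,380))]))
E
```

```text
[0.56017865 0.16298715 0.18357553] [ 0.29346391  0.11133456 -3.95610485]
```

View pics/w6.png

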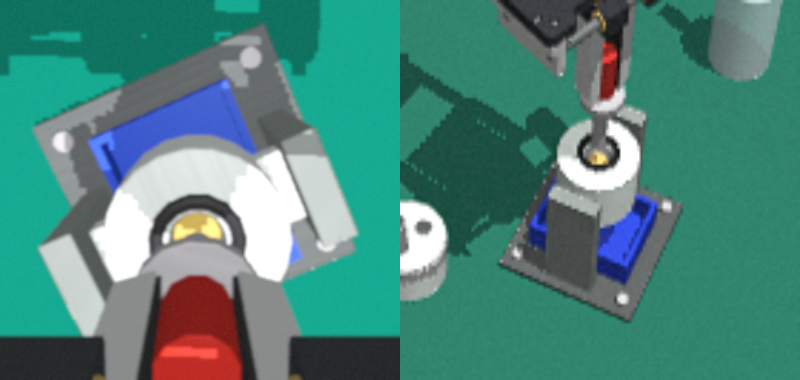

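The wrist crop (left) shows the shaft tip over the brass pin at (197,225), centred in the ring. The scene crop agrees at (598,155). I'm descending into the bore.

Request:
{"api": "servo_tool", "payload": {"plan": [[0,0,0,0.004,0,0,0],[0,0,0,0.005,0,0,0],[0,0,0,0.004,0,0,0],[0,0,0,0.002,0,0,0],[0,0,0,0.0015,0,0,0],[0,0,0,0.001,0,0,0],[0,0,0,0.001,0,0,0],[0,0,0,0.001,0,0,0]]}}

```text
time_s: 10.5
ee_pos: [0.5602, 0.163, 0.1644]
eef_rot: [-3.142, 0.0, -3.141]
force: [-0.2, 1.3, -3.5]
grip_width: 0.0197
grip_force: 45.0
```

Request:
{"api": "servo_tool", "payload": {"plan": [[0,0,0,0.0007,0,0,0],[0,0,0,0.0007,0,0,0],[0,0,0,0.0007,0,0,0],[0,0,0,0.0007,0,0,0],[0,0,0,0.0007,0,0,0],[0,0,0,0.0005,0,0,0],[0,0,0,0.0005,0,0,0],[0,0,0,0.0005,0,0,0]]}}

```text
time_s: 11.5
ee_pos: [0.5608, 0.1632, 0.1607]
eef_rot: [3.141, 0.002, -3.141]
force: [-0.8, 0.8, 6.6]
grip_width: 0.0193
grip_force: 45.0
```

Request:
{"api": "servo_tool", "payload": {"plan": [[0,0,0,0.0008,0,0,0],[0,0,0,0.0012,0,0,0],[0,0,0,0.0015,0,0,0],[0,0,0,0.0015,0,0,0],[0,0,0,0.0015,0,0,0],[0,0,0,0.0015,0,0,0],[0,0,0,0.0015,0,0,0],[0,0,0,0.0015,0,0,0]]}}

```text
time_s: 12.5
ee_pos: [0.5609, 0.1632, 0.1496]
eef_rot: [3.141, 0.002, -3.141]
force: [-0.1, 0.1, 6.6]
grip_width: 0.0187
grip_force: 45.0
```

Request:
{"api": "servo_tool", "payload": {"plan": [[0,0,0,0.0016,0,0,0],[0,0,0,0.0016,0,0,0],[0,0,0,0.0016,0,0,0],[0,0,0,0.0016,0,0,0],[0,0,0,0.0016,0,0,0],[0,0,0,0.0016,0,0,0],[0,0,0,0.0016,0,0,0],[0,0,0,0.0016,0,0,0]]}}

```text
time_s: 13.5
ee_pos: [0.5609, 0.1632, 0.1369]
eef_rot: [3.141, 0.002, -3.141]
force: [-0.1, 0.7, 7.3]
grip_width: 0.0194
grip_force: 45.0
```

Request:
{"api": "servo_tool", "payload": {"plan": [[0,0,0,0.001,0,0,0],[0,0,0,0.001,0,0,0],[0,0,0,0.001,0,0,0],[0,0,0,0.001,0,0,0],[0,0,0,0.0008,0,0,0],[0,0,0,0.0008,0,0,0],[0,0,0,0.0005,0,0,0],[0,0,0,0.0005,0,0,0]]}}

```text
time_s: 14.5
ee_pos: [0.5608, 0.1633, 0.1302]
eef_rot: [3.141, 0.002, -3.141]
force: [-0.7, 1.0, 6.1]
grip_width: 0.0193
grip_force: 45.0
```

Request:
{"api": "servo_tool", "payload": {"plan": [[0,0,0,0.0004,0,0,0],[0,0,0,0.0004,0,0,0],[0,0,0,0.0004,0,0,0],[0,0,0,0.0004,0,0,0],[0,0,0,0.0003,0,0,0],[0,0,0,0.0003,0,0,0],[0,0,0,0.0002,0,0,0],[0,0,0,0,0,0,0]]}}

```text
time_s: 15.5
ee_pos: [0.5602, 0.163, 0.1266]
eef_rot: [-3.142, -0.0, -3.141]
force: [-0.6, 0.2, -4.2]
grip_width: 0.0194
grip_force: 45.0
```

The pin is free: force is back to baseline and the arm is on its commanded height. I'm creeping onto the ring.

Request:
{"api": "servo_tool", "payload": {"plan": [[0,0,0,0.0003,0,0,0],[0,0,0,0.0003,0,0,0],[0,0,0,0.0003,0,0,0],[0,0,0,0.0003,0,0,0],[0,0,0,0.0003,0,0,0],[0,0,0,0.0003,0,0,0],[0,0,0,0.0002,0,0,0],[0,0,0,0,0,0,0]]}}

```text
time_s: 16.5
ee_pos: [0.5602, 0.163, 0.1246]
eef_rot: [-3.142, 0.0, -3.141]
force: [0.1, 0.9, -3.1]
grip_width: 0.0188
grip_force: 45.0
```

Request:
{"api": "servo_tool", "payload": {"plan": [[0,0,0,0.0003,0,0,0],[0,0,0,0.0003,0,0,0],[0,0,0,0.0003,0,0,0],[0,0,0,0.0003,0,0,0],[0,0,0,0.0003,0,0,0],[0,0,0,0.0002,0,0,0],[0,0,0,0,0,0,0],[0,0,0,0,0,0,0]]}}

```text
time_s: 17.5
ee_pos: [0.5602, 0.163, 0.1231]
eef_rot: [3.142, 0.0, -3.141]
force: [-2.2, -0.7, 1.7]
grip_width: 0.0191
grip_force: 45.0
```

Request:
{"api": "servo_tool", "payload": {"plan": [[0,0,0,0.0003,0,0,0],[0,0,0,0.0003,0,0,0],[0,0,0,0.0002,0,0,0],[0,0,0,0.0002,0,0,0],[0,0,0,0,0,0,0],[0,0,0,0,0,0,0],[0,0,0,0,0,0,0],[0,0,0,0,0,0,0]]}}

```text
time_s: 18.5
ee_pos: [0.5603, 0.163, 0.1222]
eef_rot: [3.142, 0.0, -3.141]
force: [-2.6, -1.2, 5.9]
grip_width: 0.0194
grip_force: 45.0
```

```bash
python3 - <<'E'
from h import *
print([round(float(ctrl.get_obs()['force'][2]),2) for i in range(4)],ctrl.get_obs()['ee_pos'])
E
```

```text
[5.88, 5.88, 5.88, 5.88] [0.56027809 0.1630365  0.12220528]
```

Net push is about 9 N. I'm holding it and checking that the pin is in the tray.

Request:
{"api": "servo_tool", "payload": {"plan": [[0,0,0,0,0,0,0],[0,0,0,0,0,0,0],[0,0,0,0,0,0,0],[0,0,0,0,0,0,0],[0,0,0,0,0,0,0],[0,0,0,0,0,0,0],[0,0,0,0,0,0,0],[0,0,0,0,0,0,0]]}}

```text
time_s: 19.5
ee_pos: [0.5603, 0.163, 0.1222]
eef_rot: [3.142, 0.0, -3.141]
force: [-2.6, -0.2, 4.9]
grip_width: 0.019
grip_force: 45.0
```

```bash
python3 - <<'E'
from h import *
a=[]
for n in ('scene','top','wrist'):
    c=ctrl.camera(n);W=cloud(c);hsv=cv2.cvtColor(c['pixels'],cv2.COLOR_RGB2HSV);H,S,V=[hsv[...,i].astype(int) for i in range(3)]
    m=(np.hypot(W[...,0]-.56,W[...,1]-.162)<.07)&(W[...,2]<.07)&(H>12)&(H<38)&(S>80);print(n,m.sum(),W[m].mean(0) if m.any() else '',W[m][:,2].max() if m.any() else '')
    if n!='top': a.append(c['pixels'])
save('w7.png',np.hstack([cv2.resize(a[0][130:250,240:380],(400,380)),cv2.resize(a[1][60:300,150:410],(400,380))]))
E
```

```text
scene 1 [0.57454622 0.16163812 0.02276763] 0.02276763345338284
top 0  
wrist 0
```

View pics/w7.png

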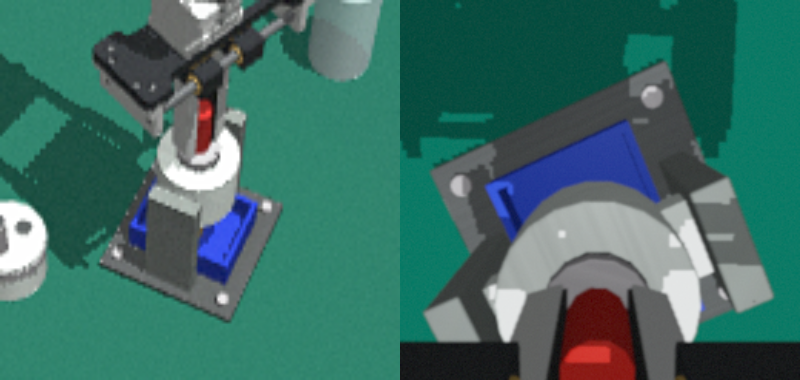

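The collar is seated on the ring (201,160 in the left crop). The pin is hidden under the housing: nothing brass shows outside it, and the drop in force confirms that it released. I'm lifting out and returning to the stand.

Request:
{"api": "servo_tool", "payload": {"plan": [[0,0,0,-0.001,0,0,0],[0,0,0,-0.003,0,0,0],[0,0,0,-0.008,0,0,0],[0,0,0,-0.015,0,0,0],[0,0,0,-0.02,0,0,0],[0,0,0,-0.02,0,0,0],[0,0,0,-0.016,0,0,0],[0,0,0,-0.006,0,0,0]]}}

```text
time_s: 20.65
ee_pos: [0.5604, 0.1631, 0.2122]
eef_rot: [3.141, 0.001, -3.141]
force: [-0.2, -0.2, -2.7]
grip_width: 0.0194
grip_force: 45.0
```

Request:
{"api": "servo_tool", "payload": {"plan": [[0,-0.004,-0.025,0,0,0,0],[0,-0.006,-0.05,0,0,0,0],[0,-0.008,-0.055,0,0,0,0],[0,-0.008,-0.055,0,0,0,0],[0,-0.007,-0.055,0,0,0,0],[0,-0.006,-0.055,0,0,0,0],[0,-0.004,-0.04,0,0,0,0],[0,-0.002,-0.0145,0,0,0,0]]}}

```text
time_s: 21.65
ee_pos: [0.6049, -0.1885, 0.2102]
eef_rot: [3.141, -0.001, 3.14]
force: [-0.1, 0.4, -3.1]
grip_width: 0.0189
grip_force: 45.0
```

Request:
{"api": "servo_tool", "payload": {"plan": [[0,0,0,0,0,0,0],[0,0,0,0,0,0,0],[0,0,0,0,0,0,0],[0,0,0,0,0,0,0],[0,0,0,0,0,0,0],[0,0,0,0,0,0,0],[0,0,0,0,0,0,0],[0,0,0,0,0,0,0]]}}

```text
time_s: 22.65
ee_pos: [0.6053, -0.1865, 0.2109]
eef_rot: [3.142, 0.0, -3.141]
force: [-0.9, 0.0, -2.0]
grip_width: 0.0194
grip_force: 45.0
```

```bash
python3 - <<'E'
from h import *
o=ctrl.get_obs();print(o['ee_pos'],o['force'])
c=ctrl.camera('wrist');W=cloud(c);p=c['pixels'];hsv=cv2.cvtColor(p,cv2.COLOR_RGB2HSV);H,S,V=[hsv[...,i].astype(int) for i in range(3)]
K,P=c['mtx'],c['pose']
def ray(px,z):
    d=P[:3,:3]@np.array([(px[0]-K[0,2])/K[0,0],-(px[1]-K[1,2])/K[1,1],-1]);o=P[:3,3];return (o+d*(z-o[2])/d[2]).round(4)
t=(abs(W[...,2]-.06)<.003)&(V>90)&(S<90)&(np.hypot(W[...,0]-.577,W[...,1]+.186)<.055)
m=t.astype(np.uint8)
cs,hi=cv2.findContours(m,cv2.RETR_CCOMP,cv2.CHAIN_APPROX_NONE)
for k,h in zip(cs,hi[0]):
    if len(k)>25:
        e=cv2.fitEllipse(k);print('inner' if h[3]>=0 else 'outer',len(k),e,ray(e[0],.06))
q=W[t][:,:2].astype(np.float32);print(cv2.minAreaRect(q))
r=((H<6)|(H>174))&(S>150)&(V>60)&(abs(W[...,2]-o['ee_pos'][2]-.042)<.005);print('handle',np.percentile(W[r],[1,50,99],axis=0).round(4).tolist())
save('w8.png',cv2.resize(p[100:330,150:410],None,fx=2,fy=2))
E
```

```text
[ 0.60527537 -0.18649857  0.21093409] [-0.9150641   0.02481216 -1.98988637]
outer 299 ((278.5317687988281, 165.74322509765625), (93.87833404541016, 94.21369171142578), 98.2993392944336) [ 0.5749 -0.1868  0.06  ]
inner 67 ((278.4611511230469, 166.6671142578125), (23.262826919555664, 23.5472412109375), 126.62395477294922) [ 0.5757 -0.1869  0.06  ]
((0.576126754283905, -0.1869678795337677), (0.0700979083776474, 0.07027964293956757), 19.737619400024414)
handle [[0.5958, -0.1968, 0.2483], [0.6037, -0.1874, 0.253], [0.6126, -0.1783, 0.2544]]
```

View pics/w8.png

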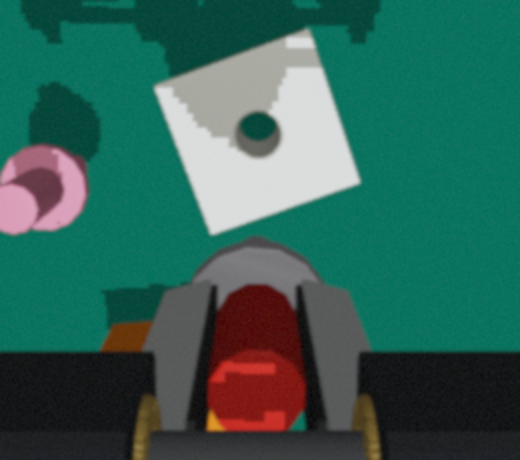

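The stand's hole is at (258,134) in the crop, which casts to (0.576, -0.187) m, and the drift is still upright in the grip. I'm moving over the hole and lowering.

Request:
{"api": "servo_tool", "payload": {"plan": [[0,0.01,0.0005,0,0,0,0],[0,0.012,0,0,0,0,0],[0,0.0075,0,0.01,0,0,0],[0,0,0,0.02,0,0,0],[0,0,0,0.025,0,0,0],[0,0,0,0.02,0,0,0],[0,0,0,0.005,0,0,0],[0,0,0,0.004,0,0,0]]}}

```text
time_s: 23.7
ee_pos: [0.5758, -0.186, 0.1272]
eef_rot: [-3.141, 0.001, -3.141]
force: [-0.1, 0.2, -2.3]
grip_width: 0.0193
grip_force: 45.0
```

Request:
{"api": "servo_tool", "payload": {"plan": [[0,0,0,0.004,0,0,0],[0,0,0,0.004,0,0,0],[0,0,0,0.006,0,0,0],[0,0,0,0.008,0,0,0],[0,0,0,0.008,0,0,0],[0,0,0,0.008,0,0,0],[0,0,0,0.006,0,0,0],[0,0,0,0.004,0,0,0]]}}

```text
time_s: 24.7
ee_pos: [0.5757, -0.1859, 0.0785]
eef_rot: [3.142, -0.0, -3.141]
force: [0.1, -0.0, -3.0]
grip_width: 0.0195
grip_force: 45.0
```

Request:
{"api": "servo_tool", "payload": {"plan": [[0,0,0,0.003,0,0,0],[0,0,0,0.003,0,0,0],[0,0,0,0.001,0,0,0],[0,0,0,0.001,0,0,0],[0,0,0,0.0005,0,0,0],[0,0,0,0.0005,0,0,0],[0,0,0,0,0,0,0],[0,0,0,0,0,0,0]]}}

```text
time_s: 25.7
ee_pos: [0.5758, -0.186, 0.07]
eef_rot: [-3.142, 0.0, -3.141]
force: [-0.2, 0.1, -2.8]
grip_width: 0.0195
grip_force: 45.0
```

Request:
{"api": "servo_tool", "payload": {"plan": [[0,0,0,0.0004,0,0,0],[0,0,0,0.0004,0,0,0],[0,0,0,0.0004,0,0,0],[0,0,0,0,0,0,0],[0,0,0,0,0,0,0],[0,0,0,0,0,0,0],[0,0,0,0,0,0,0],[0,0,0,0,0,0,0]]}}

```text
time_s: 26.7
ee_pos: [0.5758, -0.186, 0.0692]
eef_rot: [-3.141, 0.0, -3.141]
force: [-4.2, 1.1, 6.2]
grip_width: 0.0198
grip_force: 45.0
```

Contact: the collar is on the stand. I'm releasing and withdrawing.

Request:
{"api": "servo_tool", "payload": {"plan": [[0,0,0,-0.0003,0,0,0],[0,0,0,0,0,0,0],[25,0,0,0,0,0,0],[40,0,0,0,0,0,0],[50,0,0,0,0,0,0],[50,0,0,0,0,0,0],[50,0,0,0,0,0,0],[50,0,0,-0.005,0,0,0]], "force": 10}}

```text
time_s: 27.7
ee_pos: [0.5756, -0.1859, 0.0739]
eef_rot: [3.141, -0.001, -3.141]
force: [0.5, -0.2, 0.4]
grip_width: 0.0473
grip_force: 0.0
```

Request:
{"api": "servo_tool", "payload": {"plan": [[50,0,0,-0.01,0,0,0],[50,0,0,-0.02,0,0,0],[50,0,0,-0.03,0,0,0],[50,0,0,-0.04,0,0,0],[50,0,0,-0.04,0,0,0],[50,0.04,0,0,0,0,0],[50,0.04,0,0,0,0,0],[50,0,0,0,0,0,0]]}}

```text
time_s: 28.7
ee_pos: [0.4944, -0.1861, 0.2154]
eef_rot: [-3.141, 0.001, 3.141]
force: [0.3, 0.3, 1.1]
grip_width: 0.0471
grip_force: 0.0
```

```bash
python3 - <<'E'
from h import *
print(ctrl.get_obs()['force'])
s=ctrl.camera('scene');t=ctrl.camera('top')
for n,c in dict(scene=s,top=t).items():
    W=cloud(c);hsv=cv2.cvtColor(c['pixels'],cv2.COLOR_RGB2HSV);H,S,V=[hsv[...,i].astype(int) for i in range(3)]
    k=np.hypot(W[...,0]-.577,W[...,1]+.186)<.03
    m=k&((H<6)|(H>174))&(S>150)&(V>60)&(W[...,2]>.105)&(W[...,2]<.13)
    if m.any(): print(n,m.sum(),np.median(W[m],0))
    b=(np.hypot(W[...,0]-.56,W[...,1]-.162)<.07)&(W[...,2]<.07)&(H>12)&(H<38)&(S>80);print(n,'brass',b.sum(),W[b][:,2])
    f=np.load(n+'.npz')['pixels'].astype(int);d=abs(c['pixels'].astype(int)-f).sum(-1)
a=s['pixels'];save('end.png',np.hstack([cv2.resize(a[130:250,240:380],(400,380)),cv2.resize(a[220:330,140:260],(400,380))]))
E
```

```text
[0.34323698 0.30845058 1.14017881]
scene 62 [ 0.58037691 -0.18738231  0.10994569]
scene brass 1 [0.02223148]
top 63 [ 0.57693007 -0.18388501  0.10993983]
top brass 36 [0.0514597  0.05081165 0.05087296 0.04417272 0.04852782 0.0487666
 0.05026067 0.04632767 0.04907655 0.04910405 0.04679005 0.0465758
 0.04806462 0.0485288  0.05280088 0.04918889 0.04832648 0.05004229
 0.04879096 0.05015772 0.04522077 0.04794435 0.04885837 0.00614524
 0.0490243  0.04485351 0.04697695 0.04901658 0.04716991 0.00831228
 0.05044472 0.04742838 0.04828162 0.05317488 0.04830377 0.04928609]
```

View pics/end.png

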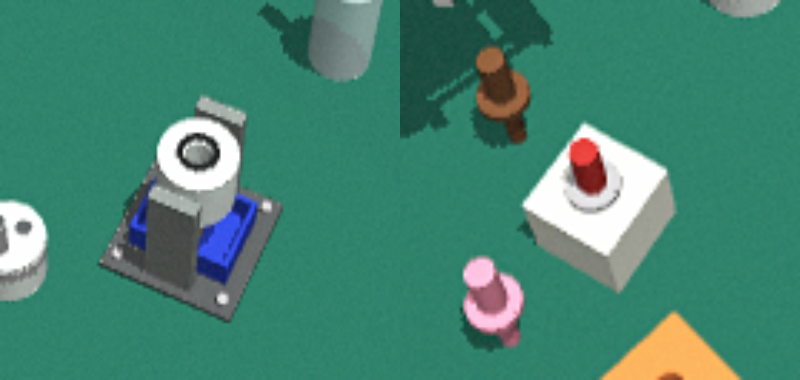

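The bore is empty at (199,152). The pin stands in the tray with its top at about 0.05 m, and the red drift is upright in the white stand at (590,170), collar down.

```bash
python3 -c "
from station import ctrl
print(ctrl.hand_in())"
```

```text
the job is handed in; nothing more can be done
None
```

The job is handed in, with no verdict shown: the pin was pushed out and stands in the catch tray, the collar was seated on the spring ring at roughly 8–9 N for over a second, and the drift is back upright in its white stand.

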